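# Open the locked parts case

## Robot

A 6-joint arm with a two-finger parallel gripper is mounted at the origin on a cart in front of the work surface, level with it; the furniture and walls round the work are solid. World frame = base frame: x ahead of the robot, y to its left, z up, the work surface at z = 0. Lengths are in mm, angles in degrees, forces in N, time in s.
With the tool pointing down it reaches from about 350 to 725 mm from the base axis. Payload 4.3 kg.
Tool frame: the origin (TCP) lies at the very end of the fingers, on their centre line; the grasp point (between the pads) lies grip_point_offset behind it (grip_point_offset is the distance from the TCP to the grasp point, in mm); z points along the fingers, x is the direction in which the jaws open and shut, and the axes are right-handed (so a half turn about z gives the same grasp; the last joint's range is limited). The gripper opens to 85 mm and grips with 20 to 120 N. Pads are 22 mm wide; open, the fingers measure 114 mm over their backs; the gripper's body (76 mm by 85 mm) begins 54 mm behind the grasp point. The pads swing forward as they close: fully open they stand 13 mm farther back than shut.
Start: joints at [-78.341, 21.618, 4.641, 73.018, 0, 83.68], TCP at [177.499, -546.956, 231.329] pointing down, gripper open.
Joint ranges: [-156.06, 156.06], [-48.1, 94.91], [-58.44, 69.94], [-101.28, 121.22], [-78.64, 73.56], [-180, 180]. Speed limits (degrees/s): [147.25, 147.25, 180, 180, 180, 180].

## Interface

Orientations are given as a 3x3 rotation matrix whose columns are the frame's x, y, z axes.
In Python, from cell import * gives the robot as it stands. The module is installed in compiled form; this text tells all that it offers.
- The arm moves only by the tool carry_out, never from a script. Its argument "increments" is a list of rows, each a list of 2 entries, a list of its own where there are three numbers: the shift along the tool's x, y, z in mm, then the turn, a rotation vector about the tool's x, y, z in degrees. In form: [[[dx, dy, dz], [wx, wy, wz]], ...]. A call has exactly 5 rows; each row is the pose to reach, as a shift and turn from the pose commanded when the call began, along the tool's axes at that moment; what a row does not reach only later rows make up. A row lasts 1/10 s, in which the tool goes at most 50 mm and 8.59 degrees, less where a joint would pass 70% of its speed; a pose out of reach is approached as far as the arm can. A call with a gripper value outside its range is refused whole. "hand" is the closure in counts, from 0 (fully open) to 255 (shut), set as the call begins (left out, the last holds). The fingers move at their own pace and stop on an object; "grip_force" is the grip in N (left out, the last holds). Time passes only in rows, so rows that repeat a pose let the fingers close, or fill a call up. It gives the time, the measured TCP pose, the force and the opening at its end, in the units of the state.
- state(): the state, without advancing time (a new reading comes with each control period).
- grab_frame(name): name is "scene" or "top" or "wrist"; returns a dict with "image" (400x640x3 uint8, blue, green, red), "z_map" (400x640 float32, mm along the optical axis (not along the pixel's ray), 0 where there is no reading), "K" (3x3 intrinsics, pixels), "R" (3x3) and "t" (3): a world point X has camera coordinates R X + t. Camera axes: x right, y down, z forward; pixel columns grow to the right and rows downward; lengths in mm; the calibration is good to about 2 mm. A picture is of the moment at which its call begins.
- sign_off(): hands the job in, once; it reports no verdict.
The state is a dict: "time_s": time; "joint_positions": joint angles; "qd": joint speeds; "joint_efforts": joint torques, N m; "tcp_pos": TCP position; "tool_rot": TCP orientation; "wrist_force": force on the tool from outside, world axes, zero at the start; "ft_torque": the same for the moment, N m; "finger_gap": finger opening in mm.
Only numpy, scipy, OpenCV 4.12 (cv2) and the standard library are available. Lean on these libraries where they do the work, as an engineer would, in place of code of your own. Each camera call takes 0.05 s, during which the arm holds its last target. There are 200 camera calls.

## Task

Open the small grey parts case on the bench. Ease its orange safety tab along its track, away from the end where it stands, until you feel it come up against its stop, then swing the latch lever upright by its black crossbar and raise the lid with it to about 45 degrees, so that it stays open when you let go. Be gentle: do not ram the tab against its stop or wrench at a latch that is still locked, and do not disturb the pots and the tape roll standing round the case.

Things in the scene. Friction and masses are not known exactly. Their poses are not given: they have to be found in the camera images.
- case: Grey case with lid, fixed to the bench; 120 mm deep (its x), 110 mm wide (its y); walls 50 mm high, lid 8 mm thick: the shut lid's top is at z = 58 mm. Origin: centre of its underside; z up, +x to the lid's hinge side (away from the robot), +y to the left. The latch's hook and the safety tab's bolt are hidden inside.
- lid_hinge (a point): Middle of the lid's hinge line, which runs along case y at case x = +60 mm, z = 50 mm.
- latch_pivot (a point): Middle of the latch lever's pivot line, along case y, on the lid; lid shut it lies at case x = -45 mm, z = 72 mm, between two steel ears (30 mm over both) that reach 8 mm above it.
- tab_thumb (a point): Centre of the orange safety tab's thumb block on the lid (case x = +32 mm): 18 (case x) x 12 (y) x 16 mm high, top 19 mm above the lid. Slides to case +y on a 2 mm high track, drags 2.5 N, stays where left. It frees the latch only in the last 1.5 mm before a rubber stop (15 N/mm), hidden, 2.5 to 29.5 mm from where the tab starts. Push it with at most 12 N.
- safety_tab (a joint): Travel of the safety tab along case +y in m from the right-hand end of its track; it starts between 0 and 0.003.
- latch_bar (a point): Middle of the latch lever's black crossbar, round, 14 mm thick, 30 mm long along case y, 36 mm from the pivot. Lever down, the bar is on the case x side of the pivot (towards the hinge), 14 mm above the lid's top with 7 mm free beneath; pinch it by its two ends from above. It swings up and over towards case -x.
- latch (a joint): Angle of the latch lever against the lid in rad: 0 lying down and hooked, 1.57 square to the lid, stop at 2.5. Light friction (2 N at the bar), stays where left. While the tab's bolt is engaged it cannot rise beyond about 0.1; pulling on it with more than 15 N then wrenches the lock.
- lid (a joint): Angle of the lid in rad: 0 shut, growing as its front edge rises, stop at 1.25. Its stiff hinge (about 5 N at the front edge) holds it where it is left. Hooked shut while the latch is down.
- ink_jar_white_mid (a point): Centre (half-way up) of a white ink pot, 54 mm across, 55 mm high, standing loose near the case: leave it.
- hardener_mid (a point): Centre (half-way up) of a small pot with a blue lid, 38 mm across, 66 mm high, standing loose near the case: leave it.
- tape_masking_mid (a point): Centre (half-way up) of a roll of beige tape lying flat, 70 mm across, 25 mm high, loose near the case: leave it.

How it is judged:
By the outcome, as a careful person would: the job done as asked, in the order asked, and still so for the second after the job is handed in, with the robot touching nothing.
It also fails if it takes over 64 s, if anything falls off the work surface, if the arm or the gripper's body presses on something with over 40 N, if the wrist force passes 120 N, or if a joint passes its speed limit or range.

## Working session

There is one attempt and no reset: what is moved stays moved. The work goes in short steps, Python scripts to look and compute and a tool call to move; the robot and the scene stay as the last step left them, time stands still between calls to the robot, and variables do not carry over. Pictures are saved under pics/ and viewed, about 8 in all and at most 12, crops included, and the job is handed in when it is done.

Besides the shell and the picture viewer there is one more tool, called after "Emit:" by a JSON object that holds its "name" and its "arguments", one argument or row to a line. carry_out: Moves the arm, as the interface text tells. Its arguments: {"type":"object","properties":{"increments":{"type":"array","items":{"type":"array"}},"hand":{"type":"number"},"grip_force":{"type":"number"}},"required":["increments"]}

```bash
mkdir -p pics; cat > h.py <<'E'
from cell import *
import numpy as np, cv2
def pts(f):
    z=f["z_map"];v,u=np.mgrid[:z.shape[0],:z.shape[1]]
    K=f["K"];c=np.stack([(u-K[0,2])/K[0,0]*z,(v-K[1,2])/K[1,1]*z,z],-1)
    w=(c-f["t"])@f["R"]; w[z==0]=np.nan
    return w
def save(n,img): cv2.imwrite("pics/"+n+".png",img)
E
python3 - <<'E'
from h import *
np.set_printoptions(precision=2,suppress=True)
s=state(); print(s)
a=grab_frame("top");b=grab_frame("scene")
np.savez("a.npz",**{k:np.array(a[k]) for k in a});np.savez("b.npz",**{k:np.array(b[k]) for k in b})
save("top",a["image"]);save("scene",b["image"])
w=pts(a);print(a["K"],a["R"],a["t"])
hsv=cv2.cvtColor(a["image"],cv2.COLOR_BGR2HSV)
m=cv2.inRange(hsv,(5,150,120),(20,255,255))
n,l,st,c=cv2.connectedComponentsWithStats(m)
for i in range(1,n):
    if st[i,4]>15: print(st[i],c[i],np.nanmedian(w[l==i],0))
E
```

```text
{'time_s': 0.0, 'joint_positions': array([-78.34,  21.66,   4.56,  73.02,   0.  ,  83.68]), 'qd': array([-0.06,  0.02, -0.07, -0.04,  0.06,  0.02]), 'joint_efforts': array([  0.  , -46.36,  26.99,   0.02,   0.  ,  -0.  ]), 'tcp_pos': array([ 177.36, -546.26,  230.36]), 'tool_rot': array([[ 0.31, -0.95, -0.  ],
       [-0.95, -0.31,  0.  ],
       [-0.  , -0.  , -1.  ]]), 'wrist_force': array([ 0.41, -0.01,  0.72]), 'ft_torque': array([0.01, 0.04, 0.02]), 'finger_gap': 85.46867414865355}
[[396.87   0.   324.04]
 [  0.   396.87 200.45]
 [  0.     0.     1.  ]] [[ 0.01 -1.    0.02]
 [-0.98 -0.01 -0.17]
 [ 0.17 -0.02 -0.98]] [-252.63  633.26  796.02]
[317 225  10  10  55] [320.93 229.09] [ 572.53 -239.11   73.54]
```

View pics/top.png

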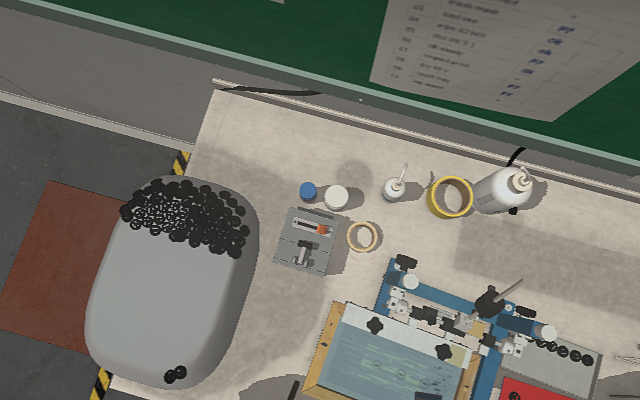

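View pics/scene.png

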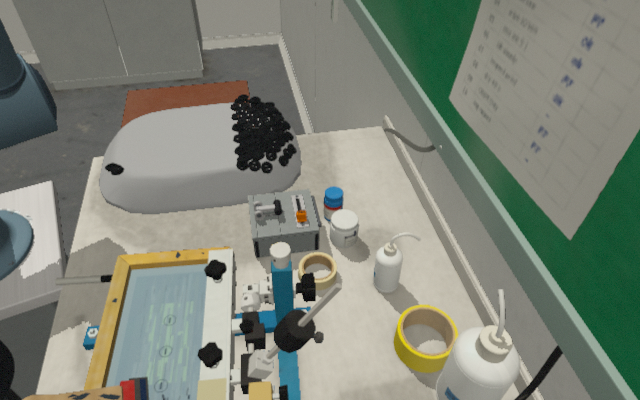

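The top view shows the case at about (307,240), the orange tab at (321,229) and the bar at (300,250). The blue pot is at (308,190), the white pot at (337,198) and the tape at (361,236). A large grey object stands to the left and a press to the right.

```bash
python3 - <<'E'
from h import *
np.set_printoptions(precision=1,suppress=True)
a=dict(np.load("a.npz"));b=dict(np.load("b.npz"))
w=pts(a);roi=np.zeros(w.shape[:2],bool);roi[195:285,265:350]=1
m=roi&(abs(w[...,2]-57)<5)
n,l,st,c=cv2.connectedComponentsWithStats(m.astype(np.uint8));i=1+np.argmax(st[1:,4])
P=w[l==i];print(st[i],P.mean(0),cv2.minAreaRect(P[:,:2].astype(np.float32)))
for n_,(r0,r1,c0,c1),zr in [("blue",(175,205,295,320),(60,75)),("white",(180,215,322,355),(48,62)),("tape",(215,258,342,382),(18,32)),("high",(195,285,265,350),(68,100))]:
    q=w[r0:r1,c0:c1].reshape(-1,3);q=q[(q[:,2]>zr[0])&(q[:,2]<zr[1])]
    print(n_,len(q),q.min(0),q.max(0))
# left big object / press heights
q=w[170:300,90:262].reshape(-1,3);print("left",np.nanmax(q,0),np.nanmin(q[q[:,2]>20],0))
q=w[250:330,340:400].reshape(-1,3);q=q[q[:,2]>15];print("press",np.nanmax(q,0),np.nanmin(q,0))
save("topc",cv2.resize(a["image"][170:290,255:395],None,fx=5,fy=5,interpolation=cv2.INTER_CUBIC))
E
```

```text
[ 273  207   67   70 2750] [ 550.3 -209.2   58.3] ((551.3519287109375, -209.64492797851562), (111.93612670898438, 128.29440307617188), 73.88760375976562)
blue 223 [ 639.2 -227.6   61.6] [ 674.4 -193.2   70.3]
white 440 [ 607.1 -297.1   50.1] [ 671.6 -241.1   60. ]
tape 342 [ 528.5 -364.    18.3] [ 597.2 -297.1   28.7]
high 303 [ 496.4 -247.5   68.2] [ 645.8 -180.3   82.3]
left [912.  754.3  96. ] [ 424.9 -103.2   20. ]
press [ 533.2 -278.8  164.7] [ 371.8 -411.3   15.4]
```

View pics/topc.png

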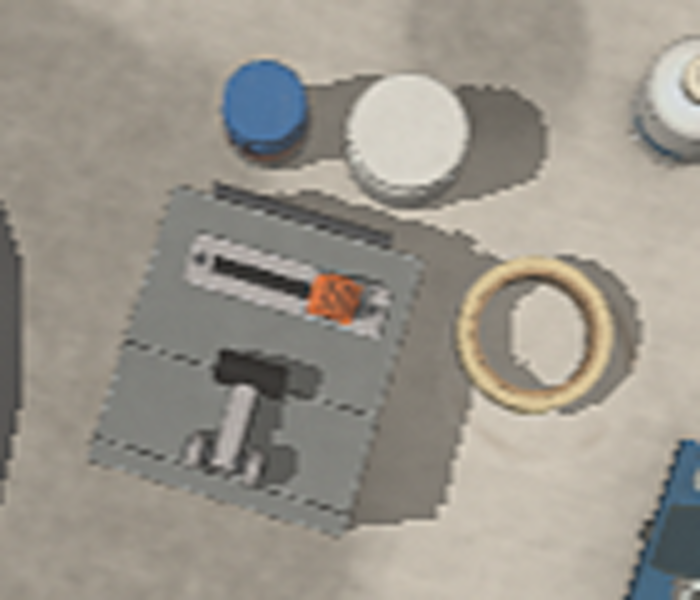

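```bash
cat >> h.py <<'E'
from scipy.spatial.transform import Rotation as Ro
YAW=-16.1; O=np.array([549,-209.,0])
def case2w(p):
    return O+Ro.from_euler('z',YAW,degrees=True).apply(p)
def w2case(p): return Ro.from_euler('z',-YAW,degrees=True).apply(np.asarray(p)-O)
def downR():
    y=np.radians(YAW); x=np.array([-np.sin(y),np.cos(y),0]);z=np.array([0,0,-1.]);return np.stack([x,np.cross(z,x),z],1)
def plan(p,R,n):
    "n calls of 5 rows: print shift and turn of last row per call"
    s=state();p0=s["tcp_pos"];R0=s["tool_rot"];rv=Ro.from_matrix(R0.T@R).as_rotvec(degrees=True)
    Rc=R0
    print("total",p-p0,rv)
    for k in range(n):
        Rn=R0@Ro.from_rotvec(rv/n,degrees=True).as_matrix() if k==0 else Rc@Ro.from_rotvec(rv/n,degrees=True).as_matrix()
        print("call",k,Rc.T@(p-p0)/n,rv/n); Rc=Rn
E
python3 - <<'E'
from h import *
np.set_printoptions(precision=1,suppress=True)
import cell; print([ (k,getattr(cell,k)) for k in dir(cell) if 'grip' in k.lower()])
w=pts(dict(np.load("a.npz")));q=w.reshape(-1,3);q=q[np.isfinite(q[:,0])]
m=(q[:,0]>150)&(q[:,0]<640)&(q[:,1]<-100)&(q[:,1]>-650);print("max h",q[m][np.argsort(-q[m][:,2])[:3]])
print(downR())
plan(case2w([-10,0,250.]),downR(),4)
E
```

```text
[('grip_point_offset', 18.700000000000003)]
max h [[ 473.8 -545.9  295.9]
 [ 475.2 -543.1  295.6]
 [ 475.2 -546.3  295.3]]
[[ 0.3  1.   0. ]
 [ 1.  -0.3  0. ]
 [ 0.   0.  -1. ]]
total [362.  340.1  19.6] [  -0.1    0.  -145.9]
call 0 [ -53.  -112.3   -4.8] [ -0.    0.  -36.5]
call 1 [  24.2 -121.8   -4.8] [ -0.    0.  -36.5]
call 2 [ 91.9 -83.5  -4.9] [ -0.    0.  -36.5]
call 3 [123.5 -12.5  -4.9] [ -0.    0.  -36.5]
```

Emit:
{"name": "carry_out", "arguments": {
  "increments": [
    [[-10,-22,-16],[0,0,-7.3]],
    [[-21,-45,-32],[0,0,-14.6]],
    [[-32,-67,-48],[0,0,-21.9]],
    [[-42,-90,-56],[0,0,-29.2]],
    [[-53,-112,-60],[0,0,-36.5]]
  ],
  "hand": 0,
  "grip_force": 20
}}

```text
time_s: 0.6
tcp_pos: [268.5, -461.5, 292.0]
tool_rot: [[0.817, -0.577, 0.0], [-0.577, -0.817, -0.001], [0.001, 0.0, -1.0]]
wrist_force: [0.1, -0.4, 0.1]
finger_gap: 85.3
```

Emit:
{"name": "carry_out", "arguments": {
  "increments": [
    [[5,-24,0],[0,0,-7.3]],
    [[10,-49,0],[0,0,-14.6]],
    [[14,-73,0],[0,0,-21.9]],
    [[19,-97,0],[0,0,-29.2]],
    [[24,-122,0],[0,0,-36.5]]
  ]
}}

```text
time_s: 1.1
tcp_pos: [358.5, -375.6, 290.9]
tool_rot: [[1.0, 0.022, -0.001], [0.022, -1.0, 0.001], [-0.001, -0.001, -1.0]]
wrist_force: [-0.0, -0.1, -0.5]
finger_gap: 85.3
```

Emit:
{"name": "carry_out", "arguments": {
  "increments": [
    [[18,-17,0],[0,0,-7.3]],
    [[37,-33,0],[0,0,-14.6]],
    [[55,-50,0],[0,0,-21.9]],
    [[74,-67,0],[0,0,-29.2]],
    [[92,-84,0],[0,0,-36.5]]
  ]
}}

```text
time_s: 1.6
tcp_pos: [449.1, -290.1, 290.8]
tool_rot: [[0.79, 0.613, -0.001], [0.613, -0.79, 0.001], [-0.0, -0.001, -1.0]]
wrist_force: [-0.0, -0.3, 0.4]
finger_gap: 85.6
```

Emit:
{"name": "carry_out", "arguments": {
  "increments": [
    [[25,-3,5],[0,0,-7.3]],
    [[50,-5,12],[0,0,-14.6]],
    [[75,-8,20],[0,0,-21.9]],
    [[100,-10,30],[0,0,-29.2]],
    [[123,-12,40],[0,0,-36.5]]
  ]
}}

```text
time_s: 2.1
tcp_pos: [539.5, -205.7, 250.5]
tool_rot: [[0.271, 0.963, -0.001], [0.963, -0.271, 0.0], [0.0, -0.001, -1.0]]
wrist_force: [0.6, -0.5, -0.1]
finger_gap: 85.1
```

```bash
python3 - <<'E'
from h import *
np.set_printoptions(precision=2,suppress=True)
f=grab_frame("wrist");np.savez("c.npz",**{k:np.array(f[k]) for k in f});save("w1",f["image"])
s=state();print(s["time_s"],s["joint_positions"],s["tcp_pos"],s["tool_rot"],s["wrist_force"])
w=pts(f);hsv=cv2.cvtColor(f["image"],cv2.COLOR_BGR2HSV)
m=cv2.inRange(hsv,(5,150,120),(20,255,255))>0
P=w[m&(w[...,2]>71)];print(len(P),P.mean(0) if len(P) else 0)
if len(P): print("tab",w2case(P).min(0),w2case(P).max(0),cv2.minAreaRect(P[:,:2].astype(np.float32)))
m=(abs(w[...,2]-58)<3.5);n,l,st,c=cv2.connectedComponentsWithStats(m.astype(np.uint8));i=1+np.argmax(st[1:,4])
P=w[l==i];print(st[i],P.mean(0),cv2.minAreaRect(P[:,:2].astype(np.float32)))
c_=w2case(w.reshape(-1,3)).reshape(w.shape)
b=(c_[...,2]>74)&(c_[...,2]<84)&(abs(c_[...,1])<30)&(c_[...,0]<10)&(c_[...,0]>-25)
q=c_[b];print("bar",len(q),q.min(0),q.max(0),np.median(q,0))
E
```

```text
2.15 [-26.94  21.92   7.59  75.84   0.16 -11.61] [ 540.9  -202.94  248.34] [[ 0.26  0.96 -0.  ]
 [ 0.96 -0.26  0.  ]
 [ 0.   -0.   -1.  ]] [ 1.11  2.36 -0.86]
1769 [ 404.82 -259.45   79.99]
tab [-173.36 -117.68   71.07] [ 39.57 -16.89  83.71] ((468.4923095703125, -263.6277160644531), (228.5955352783203, 55.26933670043945), 2.20326828956604)
[ 269  130  106  111 9569] [ 547.35 -206.28   58.26] ((551.5458984375, -208.34613037109375), (112.24116516113281, 126.75102233886719), 73.85284423828125)
bar 432 [-24.98 -13.56  74.07] [-2.61 15.74 80.94] [-10.83   1.03  77.54]
```

View pics/w1.png

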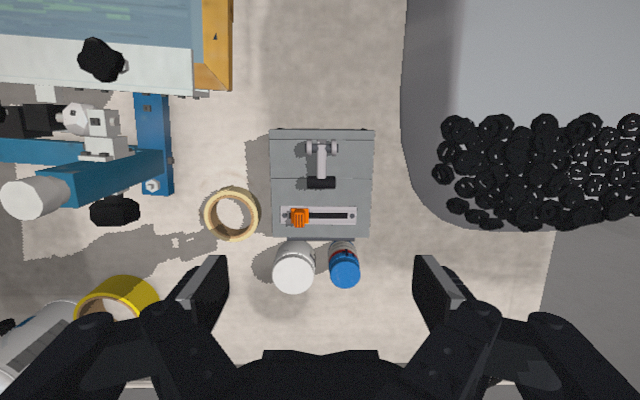

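```bash
python3 - <<'E'
from h import *
np.set_printoptions(precision=2,suppress=True)
f=dict(np.load("c.npz"));w=pts(f);c_=w2case(w.reshape(-1,3)).reshape(w.shape)
hsv=cv2.cvtColor(f["image"],cv2.COLOR_BGR2HSV)
m=(cv2.inRange(hsv,(3,120,100),(22,255,255))>0);m[:200]=0;m[235:]=0;m[:,:280]=0;m[:,320:]=0
q=c_[m&(c_[...,2]>73)];print("tab top",len(q),np.percentile(q,[3,50,97],axis=0))
# lid silhouettes
m=(abs(c_[...,2]-58)<2)&(abs(c_[...,1])<70)&(abs(c_[...,0])<80)
q=c_[m];print("lid",np.percentile(q,[0.5,50,99.5],axis=0))
v=cv2.inRange(hsv,(0,0,0),(179,255,45))>0;v[:170]=0;v[195:]=0;v[:,:295]=0;v[:,345:]=0
q=c_[v&(c_[...,2]>74)];print("bar",len(q),np.percentile(q,[2,50,98],axis=0))
e=(c_[...,2]>72)&(c_[...,0]<-35)&(abs(c_[...,1])<25)&(c_[...,0]>-60);q=c_[e];print("ears",np.percentile(q,[2,50,98],axis=0))
E
```

```text
tab top 168 [[ 24.3  -27.82  74.57]
 [ 31.46 -22.3   76.79]
 [ 40.27 -16.97  78.46]]
lid [[-60.8  -53.97  56.24]
 [ -7.02   3.5   58.1 ]
 [ 60.27  56.79  59.93]]
bar 250 [[-14.39 -13.43  74.28]
 [ -8.98   0.02  78.04]
 [ -3.    14.46  79.98]]
ears [[-51.21 -14.4   73.32]
 [-43.75   1.8   76.64]
 [-35.44  17.01  80.4 ]]
```

```bash
sed -i 's/O=np.array(\[549,-209.,0\])/O=np.array([549.2,-208.2,0])/' h.py; python3 - <<'E'
from h import *
np.set_printoptions(precision=1,suppress=True)
plan(case2w([32,-13,100.]),downR(),1)
print(w2case(state()["tcp_pos"]))
E
```

```text
total [  35.4  -26.6 -148.3] [-0.1 -0.2  0.8]
call 0 [-16.8  41.6 148.2] [-0.1 -0.2  0.8]
[ -9.4   2.8 248.3]
```

Emit:
{"name": "carry_out", "arguments": {
  "increments": [
    [[-4,10,30],[0,0,0]],
    [[-8,20,65],[0,0,0]],
    [[-12,31,100],[0,0,0.4]],
    [[-17,42,130],[0,0,0.8]],
    [[-17,42,148],[0,0,0.8]]
  ],
  "hand": 125
}}

```text
time_s: 2.65
tcp_pos: [573.7, -234.8, 99.8]
tool_rot: [[0.291, 0.957, -0.003], [0.957, -0.291, 0.002], [0.0, -0.004, -1.0]]
wrist_force: [-0.4, 0.1, -0.0]
finger_gap: 43.8
```

```bash
python3 - <<'E'
from h import *
np.set_printoptions(precision=2,suppress=True)
f=grab_frame("wrist");np.savez("c.npz",**{k:np.array(f[k]) for k in f});save("w2",f["image"])
s=state();print(s["time_s"],w2case(s["tcp_pos"]),s["wrist_force"],s["finger_gap"])
c_=w2case(pts(f).reshape(-1,3)).reshape(400,640,3);hsv=cv2.cvtColor(f["image"],cv2.COLOR_BGR2HSV)
m=(cv2.inRange(hsv,(3,120,100),(22,255,255))>0)&(c_[...,2]>73)&(abs(c_[...,1])<60)&(c_[...,0]<60)&(c_[...,0]>0)
q=c_[m];print(len(q),np.percentile(q,[3,50,97],axis=0) if len(q) else 0)
E
```

```text
2.7 [ 28.83 -18.09  97.33] [ 1.02  0.69 -1.46] 43.48746227716442
483 [[ 23.99 -29.08  74.08]
 [ 31.01 -23.35  76.7 ]
 [ 40.43 -18.12  78.11]]
```

View pics/w2.png

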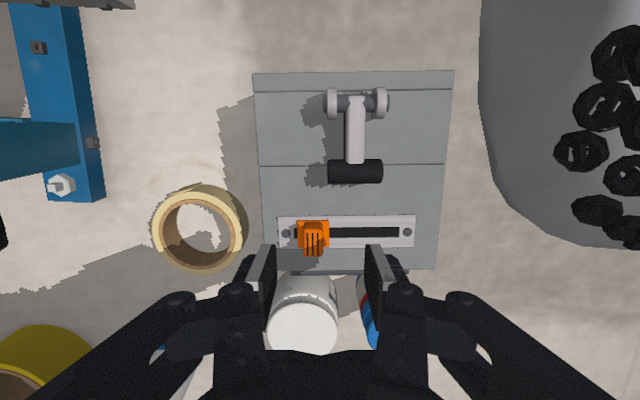

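The tab sits at (313,237) between the two fingers, which clear it on both sides. I'll lower and then push gently towards +y.

Emit:
{"name": "carry_out", "arguments": {
  "increments": [
    [[4,3,5],[0,0,0]],
    [[4,3,14],[0,0,0]],
    [[4,3,23],[0,0,0]],
    [[4,3,30],[0,0,0]],
    [[4,3,33],[0,0,0]]
  ]
}}

```text
time_s: 3.2
tcp_pos: [578.3, -231.5, 69.7]
tool_rot: [[0.289, 0.957, -0.001], [0.957, -0.289, 0.0], [-0.0, -0.001, -1.0]]
wrist_force: [-0.5, 0.1, -0.5]
finger_gap: 43.5
```

Emit:
{"name": "carry_out", "arguments": {
  "increments": [
    [[0,0,0],[0,0,0]],
    [[1,0,0],[0,0,0]],
    [[2,0,0],[0,0,0]],
    [[3,0,0],[0,0,0]],
    [[3,0,0],[0,0,0]]
  ]
}}

```text
time_s: 3.7
tcp_pos: [579.7, -228.7, 70.6]
tool_rot: [[0.289, 0.957, 0.0], [0.957, -0.289, -0.0], [-0.0, 0.0, -1.0]]
wrist_force: [-0.4, 0.9, -0.9]
finger_gap: 43.8
```

```bash
python3 - <<'E'
from h import *
np.set_printoptions(precision=2,suppress=True)
f=grab_frame("wrist");s=state();print(s["time_s"],w2case(s["tcp_pos"]),s["wrist_force"],s["finger_gap"])
save("w3",f["image"])
E
```

```text
3.75 [ 34.97 -11.32  70.5 ] [-0.92 -0.25 -0.58] 43.37148932591169
```

View pics/w3.png

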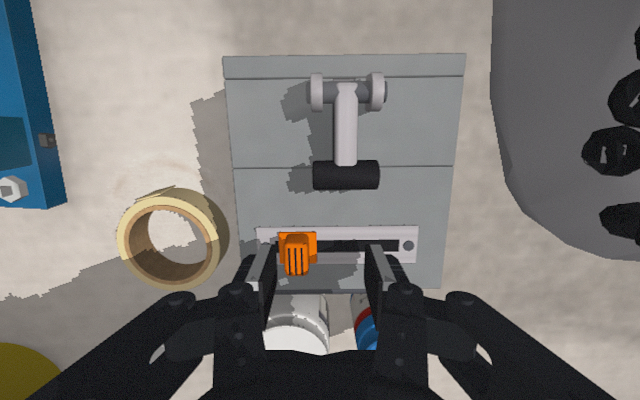

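Both fingers straddle the tab at (297,255), still about 4 mm short of contact. I'll lower 6 mm more.

Emit:
{"name": "carry_out", "arguments": {
  "increments": [
    [[0,-2,2],[0,0,0]],
    [[0,-2,4],[0,0,0]],
    [[0,-2,6],[0,0,0]],
    [[1,-2,6],[0,0,0]],
    [[1,-2,6],[0,0,0]]
  ]
}}

```text
time_s: 4.25
tcp_pos: [577.8, -227.1, 64.1]
tool_rot: [[0.289, 0.957, -0.0], [0.957, -0.289, 0.0], [0.0, -0.0, -1.0]]
wrist_force: [-0.2, -0.1, 0.6]
finger_gap: 43.9
```

Emit:
{"name": "carry_out", "arguments": {
  "increments": [
    [[0.2,0,0],[0,0,0]],
    [[0.4,0,0],[0,0,0]],
    [[0.6,0,0],[0,0,0]],
    [[0.8,0,0],[0,0,0]],
    [[1,0,0],[0,0,0]]
  ]
}}

```text
time_s: 4.75
tcp_pos: [578.2, -226.3, 64.3]
tool_rot: [[0.289, 0.957, 0.0], [0.957, -0.289, -0.0], [-0.0, 0.0, -1.0]]
wrist_force: [-0.2, -0.6, -0.4]
finger_gap: 43.7
```

Emit:
{"name": "carry_out", "arguments": {
  "increments": [
    [[0.2,0,0],[0,0,0]],
    [[0.4,0,0],[0,0,0]],
    [[0.6,0,0],[0,0,0]],
    [[0.8,0,0],[0,0,0]],
    [[1,0,0],[0,0,0]]
  ]
}}

```text
time_s: 5.25
tcp_pos: [578.5, -225.3, 64.3]
tool_rot: [[0.289, 0.957, -0.0], [0.957, -0.289, -0.0], [-0.0, -0.0, -1.0]]
wrist_force: [0.3, -0.6, 0.3]
finger_gap: 43.2
```

Emit:
{"name": "carry_out", "arguments": {
  "increments": [
    [[0.2,0,0],[0,0,0]],
    [[0.4,0,0],[0,0,0]],
    [[0.6,0,0],[0,0,0]],
    [[0.8,0,0],[0,0,0]],
    [[1,0,0],[0,0,0]]
  ]
}}

```text
time_s: 5.75
tcp_pos: [578.7, -224.5, 64.3]
tool_rot: [[0.289, 0.957, -0.0], [0.957, -0.289, -0.0], [-0.0, 0.0, -1.0]]
wrist_force: [0.5, -0.5, -0.8]
finger_gap: 43.9
```

Emit:
{"name": "carry_out", "arguments": {
  "increments": [
    [[0.2,0,0],[0,0,0]],
    [[0.4,0,0],[0,0,0]],
    [[0.6,0,0],[0,0,0]],
    [[0.8,0,0],[0,0,0]],
    [[1,0,0],[0,0,0]]
  ]
}}

```text
time_s: 6.25
tcp_pos: [579.0, -223.7, 64.3]
tool_rot: [[0.29, 0.957, -0.0], [0.957, -0.29, -0.001], [-0.001, 0.0, -1.0]]
wrist_force: [-0.9, -2.3, 0.8]
finger_gap: 43.9
```

Emit:
{"name": "carry_out", "arguments": {
  "increments": [
    [[0.2,0,0],[0,0,0]],
    [[0.4,0,0],[0,0,0]],
    [[0.6,0,0],[0,0,0]],
    [[0.8,0,0],[0,0,0]],
    [[1,0,0],[0,0,0]]
  ]
}}

```text
time_s: 6.75
tcp_pos: [579.3, -222.5, 64.3]
tool_rot: [[0.289, 0.957, -0.0], [0.957, -0.289, -0.0], [-0.0, -0.0, -1.0]]
wrist_force: [-0.7, -1.5, -0.1]
finger_gap: 43.4
```

Emit:
{"name": "carry_out", "arguments": {
  "increments": [
    [[0.2,0,0],[0,0,0]],
    [[0.4,0,0],[0,0,0]],
    [[0.6,0,0],[0,0,0]],
    [[0.8,0,0],[0,0,0]],
    [[0.8,0,0],[0,0,0]]
  ]
}}

```text
time_s: 7.25
tcp_pos: [579.6, -221.7, 64.3]
tool_rot: [[0.289, 0.957, 0.0], [0.957, -0.289, -0.0], [-0.0, 0.0, -1.0]]
wrist_force: [-1.2, -2.2, 0.0]
finger_gap: 43.4
```

```bash
python3 - <<'E'
from h import *
np.set_printoptions(precision=3,suppress=True)
for i in range(4):
    s=state();print(w2case(s["tcp_pos"]),s["wrist_force"],s["finger_gap"],s["qd"][:3]);grab_frame("wrist")
f=grab_frame("wrist");c_=w2case(pts(f).reshape(-1,3)).reshape(400,640,3);hsv=cv2.cvtColor(f["image"],cv2.COLOR_BGR2HSV)
m=(cv2.inRange(hsv,(3,120,100),(22,255,255))>0)&(c_[...,2]>73)&(abs(c_[...,1])<60)&(c_[...,0]<60)&(c_[...,0]>0)
q=c_[m];print(len(q),np.percentile(q,[3,50,97],axis=0) if len(q) else 0)
E
```

```text
[32.934 -4.516 64.33 ] [-1.22  -2.233  0.028] 43.3841892755386 [ 0.02   0.011 -0.101]
[32.895 -4.544 64.324] [-1.797 -2.915 -0.112] 43.58335820435734 [-0.036 -0.066 -0.072]
[32.899 -4.529 64.295] [-0.689 -2.679  0.436] 43.46327261953442 [ 0.027 -0.086  0.074]
[32.904 -4.533 64.317] [-0.121 -2.912  0.644] 43.15802252644702 [-0.038  0.047 -0.032]
754 [[ 23.853 -26.41   73.965]
 [ 30.466 -20.231  76.618]
 [ 39.741 -15.079  78.158]]
```

Emit:
{"name": "carry_out", "arguments": {
  "increments": [
    [[0.2,0,0],[0,0,0]],
    [[0.4,0,0],[0,0,0]],
    [[0.6,0,0],[0,0,0]],
    [[0.7,0,0],[0,0,0]],
    [[0.7,0,0],[0,0,0]]
  ]
}}

```text
time_s: 8.0
tcp_pos: [579.7, -221.0, 64.3]
tool_rot: [[0.289, 0.957, -0.0], [0.957, -0.289, -0.0], [-0.0, -0.0, -1.0]]
wrist_force: [-0.6, -1.7, 0.1]
finger_gap: 43.7
```

Emit:
{"name": "carry_out", "arguments": {
  "increments": [
    [[0.2,0,0],[0,0,0]],
    [[0.4,0,0],[0,0,0]],
    [[0.6,0,0],[0,0,0]],
    [[0.7,0,0],[0,0,0]],
    [[0.7,0,0],[0,0,0]]
  ]
}}

```text
time_s: 8.5
tcp_pos: [580.0, -220.3, 64.3]
tool_rot: [[0.289, 0.957, -0.0], [0.957, -0.289, -0.0], [-0.0, -0.0, -1.0]]
wrist_force: [-1.2, -2.8, 0.8]
finger_gap: 43.3
```

Emit:
{"name": "carry_out", "arguments": {
  "increments": [
    [[0.2,0,0],[0,0,0]],
    [[0.4,0,0],[0,0,0]],
    [[0.6,0,0],[0,0,0]],
    [[0.7,0,0],[0,0,0]],
    [[0.7,0,0],[0,0,0]]
  ]
}}

```text
time_s: 9.0
tcp_pos: [580.2, -219.7, 64.3]
tool_rot: [[0.289, 0.957, -0.0], [0.957, -0.289, -0.0], [-0.0, -0.0, -1.0]]
wrist_force: [-0.6, -2.1, 0.6]
finger_gap: 43.8
```

Emit:
{"name": "carry_out", "arguments": {
  "increments": [
    [[0.2,0,0],[0,0,0]],
    [[0.4,0,0],[0,0,0]],
    [[0.6,0,0],[0,0,0]],
    [[0.7,0,0],[0,0,0]],
    [[0.7,0,0],[0,0,0]]
  ]
}}

```text
time_s: 9.5
tcp_pos: [580.4, -219.0, 64.3]
tool_rot: [[0.289, 0.957, 0.0], [0.957, -0.289, -0.0], [-0.0, 0.0, -1.0]]
wrist_force: [-1.3, -1.8, 0.8]
finger_gap: 43.5
```

Emit:
{"name": "carry_out", "arguments": {
  "increments": [
    [[0.2,0,0],[0,0,0]],
    [[0.4,0,0],[0,0,0]],
    [[0.6,0,0],[0,0,0]],
    [[0.7,0,0],[0,0,0]],
    [[0.7,0,0],[0,0,0]]
  ]
}}

```text
time_s: 10.0
tcp_pos: [580.5, -218.7, 64.3]
tool_rot: [[0.29, 0.957, -0.0], [0.957, -0.29, -0.001], [-0.001, 0.0, -1.0]]
wrist_force: [-1.6, -3.3, 0.4]
finger_gap: 43.6
```

```bash
python3 - <<'E'
from h import *
np.set_printoptions(precision=3,suppress=True)
e=case2w([0,1,0])-O
for i in range(5):
    s=state();print(w2case(s["tcp_pos"]),s["wrist_force"]@e,s["finger_gap"],s["joint_efforts"][:2]);grab_frame("wrist")
E
```

```text
[32.978 -1.376 64.308] -3.5650306935068445 43.64818500393803 [  2.662 -52.2  ]
[32.953 -1.354 64.31 ] -4.45665922699635 43.4649144219054 [  2.712 -52.195]
[32.953 -1.305 64.301] -4.456679766964166 43.623172255498815 [  2.766 -52.195]
[32.958 -1.307 64.298] -4.158064472927528 43.65182205837692 [  2.819 -52.193]
[32.941 -1.313 64.297] -5.490001797652735 43.52587803661279 [  2.872 -52.191]
```

Emit:
{"name": "carry_out", "arguments": {
  "increments": [
    [[0,0,0],[0,0,0]],
    [[0,0,0],[0,0,0]],
    [[0.1,0,0],[0,0,0]],
    [[0.1,0,0],[0,0,0]],
    [[0.1,0,0],[0,0,0]]
  ]
}}

```text
time_s: 10.75
tcp_pos: [580.5, -218.5, 64.3]
tool_rot: [[0.29, 0.957, -0.0], [0.957, -0.29, -0.001], [-0.001, -0.0, -1.0]]
wrist_force: [-2.4, -4.3, 0.3]
finger_gap: 43.3
```

```bash
python3 - <<'E'
from h import *
np.set_printoptions(precision=3,suppress=True)
e=case2w([0,1,0])-O
for i in range(4):
    s=state();print(w2case(s["tcp_pos"]),s["wrist_force"]@e,s["finger_gap"],s["joint_efforts"][:2]);f=grab_frame("wrist")
c_=w2case(pts(f).reshape(-1,3)).reshape(400,640,3);hsv=cv2.cvtColor(f["image"],cv2.COLOR_BGR2HSV)
m=(cv2.inRange(hsv,(3,120,100),(22,255,255))>0)&(c_[...,2]>73)&(abs(c_[...,1])<60)&(c_[...,0]<60)&(c_[...,0]>0)
q=c_[m];print(len(q),np.percentile(q,[3,50,97],axis=0) if len(q) else 0)
E
```

```text
[32.959 -1.222 64.317] -4.812118766812109 43.34837162205148 [  3.192 -52.195]
[32.972 -1.241 64.319] -4.643954156227032 43.28950328620927 [  3.192 -52.194]
[32.981 -1.227 64.342] -4.7103150453586675 43.597944191391804 [  3.188 -52.194]
[32.938 -1.22  64.276] -5.1263472262029754 43.48134494503453 [  3.187 -52.194]
756 [[ 23.796 -23.131  73.72 ]
 [ 30.373 -17.003  76.629]
 [ 39.804 -11.776  78.049]]
```

Emit:
{"name": "carry_out", "arguments": {
  "increments": [
    [[0.1,0,0],[0,0,0]],
    [[0.2,0,0],[0,0,0]],
    [[0.2,0,0],[0,0,0]],
    [[0.2,0,0],[0,0,0]],
    [[0.2,0,0],[0,0,0]]
  ]
}}

```text
time_s: 11.45
tcp_pos: [580.5, -218.5, 64.3]
tool_rot: [[0.29, 0.957, -0.0], [0.957, -0.29, -0.001], [-0.001, -0.0, -1.0]]
wrist_force: [-2.2, -5.3, 0.3]
finger_gap: 43.4
```

```bash
python3 - <<'E'
from h import *
np.set_printoptions(precision=3,suppress=True)
e=case2w([0,1,0])-O
for i in range(3):
    s=state();print(w2case(s["tcp_pos"]),s["wrist_force"]@e,s["joint_efforts"][:2]);f=grab_frame("wrist")
plan(case2w([-9,0.0,110.]),downR(),1)
E
```

```text
[32.955 -1.175 64.294] -5.719968149564909 [  3.407 -52.222]
[32.986 -1.189 64.317] -5.541644639644373 [  3.409 -52.222]
[32.971 -1.157 64.299] -5.711083905209931 [  3.405 -52.223]
total [-40.012  12.738  45.687] [ 0.     0.048 -0.731]
call 0 [  0.568 -41.986 -45.688] [ 0.     0.048 -0.731]
```

The force rose by about 0.9 N for 0.05 mm, which is the rubber stop, and peaked at about 5.7 N. I'll back off and go over the bar.

Emit:
{"name": "carry_out", "arguments": {
  "increments": [
    [[-2,0,0],[0,0,0]],
    [[-5,0,0],[0,0,0]],
    [[-5,0,-10],[0,0,0]],
    [[-5,0,-25],[0,0,0]],
    [[-4,-5,-40],[0,0,0]]
  ]
}}

```text
time_s: 12.1
tcp_pos: [575.4, -220.2, 105.4]
tool_rot: [[0.289, 0.957, 0.001], [0.957, -0.289, 0.0], [0.001, 0.001, -1.0]]
wrist_force: [0.2, 0.1, -0.1]
finger_gap: 43.5
```

Emit:
{"name": "carry_out", "arguments": {
  "increments": [
    [[1,-10,0],[0,0,0]],
    [[2,-20,0],[0,0,0]],
    [[4,-30,0],[0,0,0]],
    [[5,-37,0],[0,0,-0.7]],
    [[5,-37,0],[0,0,-0.7]]
  ]
}}

```text
time_s: 12.6
tcp_pos: [540.2, -204.3, 105.0]
tool_rot: [[0.277, 0.961, 0.0], [0.961, -0.277, 0.0], [0.0, 0.0, -1.0]]
wrist_force: [0.7, -0.6, 0.0]
finger_gap: 43.6
```

```bash
python3 - <<'E'
from h import *
np.set_printoptions(precision=2,suppress=True)
f=grab_frame("wrist");f=grab_frame("wrist");s=state();print(s["time_s"],w2case(s["tcp_pos"]),s["wrist_force"],s["finger_gap"]);save("w4",f["image"])
c_=w2case(pts(f).reshape(-1,3)).reshape(400,640,3);hsv=cv2.cvtColor(f["image"],cv2.COLOR_BGR2HSV)
m=(cv2.inRange(hsv,(3,120,100),(22,255,255))>0)&(c_[...,2]>73)&(abs(c_[...,1])<60)&(c_[...,0]<60)&(c_[...,0]>0)
q=c_[m];print("tab",len(q),np.percentile(q,[3,50,97],axis=0) if len(q) else 0)
v=(cv2.inRange(hsv,(0,0,0),(179,255,60))>0)&(c_[...,2]>74)&(c_[...,2]<83)&(c_[...,0]>-25)&(c_[...,0]<10)&(abs(c_[...,1])<30)
q=c_[v];print("bar",len(q),np.percentile(q,[2,50,98],axis=0))
E
```

```text
12.7 [ -8.62   0.86 104.83] [-0.35 -0.01 -0.2 ] 43.38516540345006
tab 377 [[ 23.83 -23.02  73.99]
 [ 30.14 -17.14  76.62]
 [ 39.23 -12.18  78.  ]]
bar 909 [[-14.61 -13.83  74.66]
 [ -9.83  -0.23  78.09]
 [ -3.37  13.92  79.7 ]]
```

View pics/w4.png

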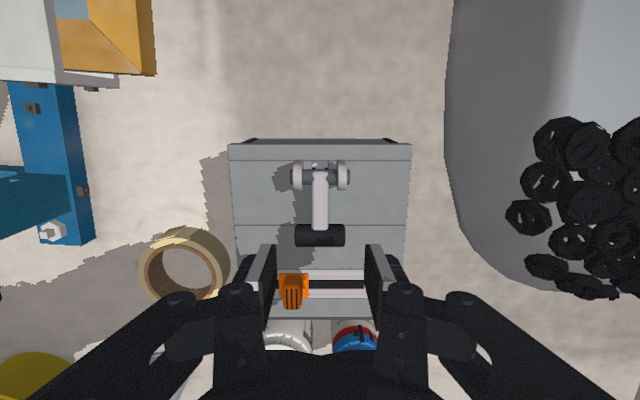

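The tab sits at (293,290), at case y −17, about 6 mm on from its start. The bar at (320,235) is centred between the fingers, so I'll descend and pinch it.

Emit:
{"name": "carry_out", "arguments": {
  "increments": [
    [[-0.9,-0.4,10],[0,0,0]],
    [[-0.9,-0.4,22],[0,0,0]],
    [[-0.9,-0.4,34],[0,0,0]],
    [[-0.9,-0.4,42],[0,0,0]],
    [[-0.9,-0.4,44.5],[0,0,0]]
  ]
}}

```text
time_s: 13.2
tcp_pos: [538.9, -205.1, 57.8]
tool_rot: [[0.278, 0.961, -0.003], [0.961, -0.278, 0.001], [0.001, -0.003, -1.0]]
wrist_force: [0.2, -0.8, 0.3]
finger_gap: 43.6
```

Emit:
{"name": "carry_out", "arguments": {
  "increments": [
    [[0,0,0],[0,0,0]],
    [[0,0,0],[0,0,0]],
    [[0,0,0],[0,0,0]],
    [[0,0,0],[0,0,0]],
    [[0,0,0],[0,0,0]]
  ],
  "hand": 200,
  "grip_force": 35
}}

```text
time_s: 13.7
tcp_pos: [539.8, -205.1, 59.6]
tool_rot: [[0.277, 0.961, -0.001], [0.961, -0.277, 0.001], [0.001, -0.001, -1.0]]
wrist_force: [-0.9, 3.0, -3.7]
finger_gap: 28.7
```

```bash
python3 - <<'E'
from h import *
np.set_printoptions(precision=2,suppress=True)
f=grab_frame("wrist");s=state();print(s["time_s"],w2case(s["tcp_pos"]),s["wrist_force"],s["ft_torque"],s["finger_gap"])
E
```

```text
13.75 [-9.93  0.4  59.58] [-0.89  4.01 -3.37] [ 0.67 -0.01  0.13] 29.3792298922943
```

Emit:
{"name": "carry_out", "arguments": {
  "increments": [
    [[0,0,-1],[0,0,0]],
    [[0,0,-2],[0,0,0]],
    [[0,-0.1,-3],[0,0,0]],
    [[0,-0.2,-4],[0,0,0]],
    [[0,-0.3,-4.5],[0,0,0]]
  ]
}}

```text
time_s: 14.25
tcp_pos: [539.7, -205.1, 63.7]
tool_rot: [[0.278, 0.961, -0.0], [0.961, -0.278, 0.001], [0.001, -0.001, -1.0]]
wrist_force: [2.6, 4.5, -11.1]
finger_gap: 29.0
```

```bash
python3 - <<'E'
from h import *
np.set_printoptions(precision=2,suppress=True)
for i in range(4):
    f=grab_frame("wrist");s=state();print(s["time_s"],w2case(s["tcp_pos"]),Ro.from_euler('z',-YAW,degrees=True).apply(s["wrist_force"]),s["ft_torque"],s["finger_gap"])
E
```

```text
14.3 [-9.97  0.4  63.75] [  0.23   4.71 -10.82] [ 0.81 -0.66 -0.03] 28.98929462686263
14.35 [-9.96  0.37 63.77] [  0.55   5.37 -10.66] [ 0.78 -0.63 -0.07] 28.768265246001537
14.4 [-9.95  0.38 63.77] [  0.18   4.47 -10.84] [ 0.83 -0.64  0.04] 28.942244200322776
14.45 [-9.98  0.39 63.77] [ 0.3   5.32 -9.96] [ 0.85 -0.63  0.02] 29.35269996017588
```

Emit:
{"name": "carry_out", "arguments": {
  "increments": [
    [[-0.4,0,0],[0,0,0]],
    [[-0.4,0,0],[0,0,0]],
    [[-0.4,0,0],[0,0,0]],
    [[-0.4,0,0],[0,0,0]],
    [[-0.4,0,-0.5],[0,0,0]]
  ],
  "grip_force": 20
}}

```text
time_s: 14.95
tcp_pos: [539.6, -205.1, 64.1]
tool_rot: [[0.277, 0.961, -0.0], [0.961, -0.277, 0.002], [0.002, -0.001, -1.0]]
wrist_force: [2.4, 5.1, -10.4]
finger_gap: 28.7
```

```bash
python3 - <<'E'
from h import *
np.set_printoptions(precision=2,suppress=True)
for i in range(2):
    f=grab_frame("wrist");s=state();print(s["time_s"],w2case(s["tcp_pos"]),Ro.from_euler('z',-YAW,degrees=True).apply(s["wrist_force"]),s["ft_torque"],s["finger_gap"])
E
```

```text
15.0 [-10.06   0.33  64.22] [ -0.07   6.75 -11.65] [ 0.94 -0.6   0.03] 28.618190464981534
15.05 [-10.05   0.35  64.22] [  0.83   5.69 -10.95] [ 0.96 -0.68 -0.01] 28.622152126483957
```

Emit:
{"name": "carry_out", "arguments": {
  "increments": [
    [[0,0.4,0],[-2,0,0]],
    [[0,0.9,0],[-4,0,0]],
    [[0,1.3,-0.1],[-6,0,0]],
    [[0,1.7,-0.1],[-8,0,0]],
    [[0,1.7,-0.1],[-8,0,0]]
  ]
}}

```text
time_s: 15.55
tcp_pos: [540.7, -205.4, 65.7]
tool_rot: [[0.277, 0.951, 0.135], [0.961, -0.275, -0.038], [0.001, 0.14, -0.99]]
wrist_force: [-0.2, 5.8, -2.5]
finger_gap: 28.4
```

```bash
python3 - <<'E'
from h import *
np.set_printoptions(precision=2,suppress=True)
for i in range(2):
    f=grab_frame("wrist");s=state();print(s["time_s"],w2case(s["tcp_pos"]),Ro.from_euler('z',-YAW,degrees=True).apply(s["wrist_force"]),s["ft_torque"],s["finger_gap"])
save("w5",f["image"])
E
```

```text
15.6 [-8.96  0.32 65.72] [-2.95  6.09 -0.73] [1.38 0.4  0.2 ] 29.447927094449838
15.65 [-8.96  0.32 65.73] [-3.66  6.72  0.49] [1.37 0.42 0.15] 29.20239245718198
```

View pics/w5.png

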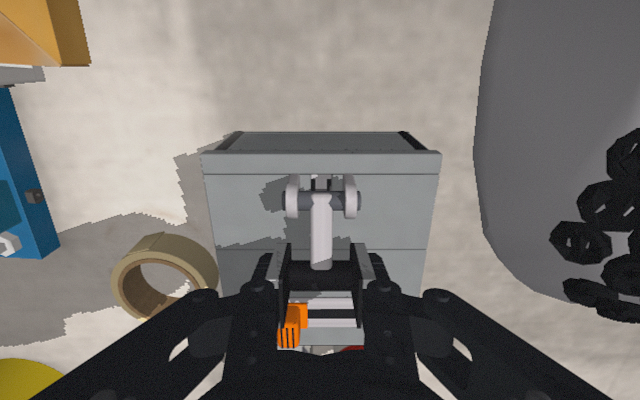

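The bar at (320,272) is held. The force dropped to about zero when the tool tilted, so the 11 N was pad friction and the latch is rising unlocked. I'll plan the arc next.

```bash
cat > arc.py <<'E'
from h import *
np.set_printoptions(precision=1,suppress=True)
def RT(t): return downR()@Ro.from_euler('x',-t,degrees=True).as_matrix()
def bar(phi,lam=0):
    h=np.array([60,0,50.]); p=np.radians(phi);q=np.array([-45+36*np.cos(p),0,72+36*np.sin(p)])-h
    l=np.radians(lam);return h+np.array([q[0]*np.cos(l)+q[2]*np.sin(l),0,-q[0]*np.sin(l)+q[2]*np.cos(l)])
def calls(P,b,y=0):
    "P: (phi,lam,tilt) per row; from the measured pose"
    s=state();p0,R0=s["tcp_pos"],s["tool_rot"]
    for k in range(0,len(P),5):
        for phi,lam,t in P[k:k+5]:
            R=RT(t);p=case2w(bar(phi,lam)+[0,y,0])-R@b
            print(R0.T@(p-p0),Ro.from_matrix(R0.T@R).as_rotvec(degrees=True))
        p0,R0=p,R;print(w2case(p))
E
python3 - <<'E'
from arc import *
s=state();bw=case2w(bar(9.6)+[0,0.3,0]);b=s["tool_rot"].T@(bw-s["tcp_pos"]);print("b",b)
b[0]=0
calls([(9.6+3.6*i,0,8+3.6*i) for i in range(1,11)],b,1.0)
E
```

```text
b [ -0.    1.2 -12.2]
[ 0.7  0.6 -2.2] [-3.6 -0.1 -0. ]
[ 0.7  1.1 -4.5] [-7.2 -0.1 -0. ]
[ 0.7  1.5 -6.7] [-10.8  -0.1  -0. ]
[ 0.7  1.7 -9. ] [-14.4  -0.1  -0. ]
[  0.7   1.8 -11.3] [-18.   -0.1  -0. ]
[-8.8  1.  77.2]
[ 0.   0.6 -2.2] [-3.6 -0.   0. ]
[ 0.   1.1 -4.5] [-7.2 -0.   0. ]
[ 0.   1.5 -6.7] [-10.8   0.   -0. ]
[-0.   1.7 -9. ] [-14.4   0.   -0. ]
[ -0.    1.8 -11.3] [-18.  -0.   0.]
[-12.2   1.   88.1]
```

Emit:
{"name": "carry_out", "arguments": {
  "increments": [
    [[0.5,0.6,-2.2],[-3.6,0,0]],
    [[0.7,1.1,-4.5],[-7.2,0,0]],
    [[0.7,1.5,-6.7],[-10.8,0,0]],
    [[0.7,1.7,-9.0],[-14.4,0,0]],
    [[0.7,1.8,-11.3],[-18,0,0]]
  ]
}}

```text
time_s: 16.15
tcp_pos: [541.1, -205.5, 77.0]
tool_rot: [[0.278, 0.863, 0.423], [0.961, -0.249, -0.122], [-0.0, 0.44, -0.898]]
wrist_force: [-0.6, 5.4, -2.6]
finger_gap: 29.1
```

Emit:
{"name": "carry_out", "arguments": {
  "increments": [
    [[0,0.6,-2.2],[-3.6,0,0]],
    [[0,1.1,-4.5],[-7.2,0,0]],
    [[0,1.5,-6.7],[-10.8,0,0]],
    [[0,1.7,-9.0],[-14.4,0,0]],
    [[0,1.8,-11.3],[-18,0,0]]
  ]
}}

```text
time_s: 16.65
tcp_pos: [554.2, -209.7, 97.1]
tool_rot: [[0.269, 0.709, 0.651], [0.963, -0.205, -0.174], [0.01, 0.674, -0.739]]
wrist_force: [-11.6, 23.3, 0.5]
finger_gap: 29.0
```

```bash
python3 - <<'E'
from arc import *
np.set_printoptions(precision=2,suppress=True)
for i in range(2):
    f=grab_frame("wrist");s=state();print(s["time_s"],w2case(s["tcp_pos"]),Ro.from_euler('z',-YAW,degrees=True).apply(s["wrist_force"]),s["ft_torque"],s["finger_gap"])
b=np.array([0,1.2,-12.2]);print(s["joint_positions"],"bar",w2case(s["tcp_pos"]+s["tool_rot"]@b),"expected",bar(45.6))
calls([(45.6+3.6*i,0,44+3.6*i) for i in range(1,11)]+[(81.6+2*i,0,80) for i in range(1,6)],b,1.0)
E
```

```text
16.7 [ 6.5   0.19 98.21] [-3.55 14.41  2.23] [2.21 0.42 1.73] 28.95039840006579
16.75 [ 6.19  0.19 98.  ] [-2.78 14.46  1.74] [2.27 0.31 1.71] 28.877809241635877
[-33.3    7.83 -58.44 -17.33  12.31 -12.88] bar [ -1.18   0.02 107.8 ] expected [-19.81   0.    97.72]
[  0.91 -19.66  -7.36] [-5.05 -0.8  -0.04]
[  0.95 -19.22  -9.61] [-8.65 -0.79 -0.06]
[  0.98 -18.92 -11.89] [-12.25  -0.79  -0.09]
[  1.01 -18.77 -14.18] [-15.85  -0.79  -0.11]
[  1.04 -18.76 -16.47] [-19.45  -0.79  -0.14]
[-18.78   1.    97.46]
[ 0.    0.63 -2.21] [-3.6  0.   0. ]
[ 0.    1.13 -4.45] [-7.2 -0.   0. ]
[ 0.    1.48 -6.72] [-10.8   0.   -0. ]
[ 0.    1.69 -9.  ] [-14.4   0.   -0. ]
[  0.     1.76 -11.3 ] [-18.   0.  -0.]
[-27.93   1.   104.31]
[-0.   -0.06 -1.26] [0. 0. 0.]
[ 0.   -0.16 -2.51] [0. 0. 0.]
[ 0.   -0.3  -3.76] [0. 0. 0.]
[ 0.   -0.49 -5.  ] [0. 0. 0.]
[-0.   -0.72 -6.23] [0. 0. 0.]
[-34.2    1.   104.69]
```

Joint 3 reached its range limit, so the tool left the planned arc. I'll look before going on.

```bash
python3 - <<'E'
from h import *
f=grab_frame("wrist");b=grab_frame("scene")
i2=cv2.resize(b["image"][140:300,200:400],None,fx=3.2,fy=2.5)
save("w6",np.vstack([cv2.resize(f["image"][150:400,100:540],(520,296)),cv2.resize(b["image"][150:290,210:400],(520,300+80*0),interpolation=cv2.INTER_CUBIC)]))
E
```

```text
(no output)
```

View pics/w6.png

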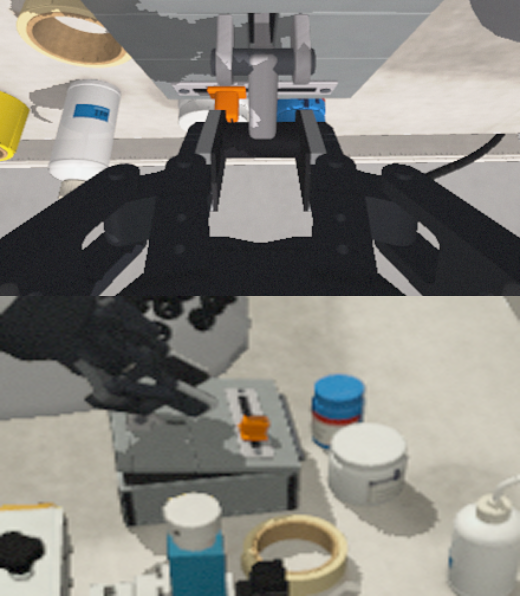

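The lid has already risen a few degrees. The lever stands at about 45° and the bar is still held, and the tab is in the lower half at (254,430). I'll undo the tilt a little about the bar to get away from the joint limit.

Emit:
{"name": "carry_out", "arguments": {
  "increments": [
    [[0,-0.4,0],[2,0,0]],
    [[0,-0.9,-0.1],[4,0,0]],
    [[0,-1.3,-0.2],[6,0,0]],
    [[0,-1.7,-0.3],[8,0,0]],
    [[0,-1.7,-0.3],[8,0,0]]
  ]
}}

```text
time_s: 17.35
tcp_pos: [555.2, -209.8, 98.2]
tool_rot: [[0.268, 0.791, 0.549], [0.963, -0.226, -0.145], [0.01, 0.568, -0.823]]
wrist_force: [5.7, 13.8, -3.0]
finger_gap: 29.2
```

```bash
cat >> arc.py <<'E'
from scipy.optimize import fsolve
def rep(b=np.array([0,1.2,-12.2])):
    f=grab_frame("wrist");s=state();t=np.degrees(np.arctan2(-s["tool_rot"][:,1]@[0,0,-1.],1*abs(s["tool_rot"][2,2])))
    B=w2case(s["tcp_pos"]+s["tool_rot"]@b)
    pl=fsolve(lambda v:(bar(*v)-B)[[0,2]],[50,8])
    print(s["time_s"],"tcp",w2case(s["tcp_pos"]),"F",Ro.from_euler('z',-YAW,degrees=True).apply(s["wrist_force"]),"gap",s["finger_gap"],"tilt",t,"bar",B,"phi,lam",pl,"J",s["joint_positions"],"rotcase",Ro.from_matrix(downR().T@s["tool_rot"]).as_rotvec(degrees=True))
    return s,f
E
python3 -c "
from arc import *
rep()"
```

```text
17.4 tcp [ 6.2  0.2 98.2] F [ 1.9 14.2 -2.2] gap 28.88698321783118 tilt 34.64371401986217 bar [  0.3   0.  108.9] phi,lam [29.9 16.2] J [-31.9   8.  -49.4  -0.8   9.6 -13.3] rotcase [-34.6   0.7  -0.3]
```

```bash
cat >> arc.py <<'E'
def lid(name="top"):
    f=grab_frame(name);c=w2case(pts(f).reshape(-1,3)).reshape(400,640,3)
    hsv=cv2.cvtColor(f["image"],cv2.COLOR_BGR2HSV)
    m=(abs(c[...,0]-0)<58)&(abs(c[...,1])<52)&(c[...,2]>54)&(c[...,2]<150)&(hsv[...,1]<45)&(hsv[...,2]>75)
    q=c[m];best=None
    for lam in np.arange(0,70,0.5):
        l=np.radians(lam);d=(q[:,0]-60)*np.sin(l)+(q[:,2]-50)*np.cos(l)-8
        k=(abs(d)<1.5).sum()
        if best is None or k>best[0]: best=(k,lam)
    print(name,len(q),"lid",best); return c,hsv
E
python3 - <<'E'
from arc import *
np.set_printoptions(precision=2,suppress=True)
lid("top");c,hsv=lid("scene");lid("wrist")
E
```

```text
top 1299 lid (np.int64(756), np.float64(13.0))
scene 1876 lid (np.int64(793), np.float64(14.0))
wrist 25175 lid (np.int64(16534), np.float64(12.0))
```

```bash
python3 - <<'E'
from arc import *
b=np.array([0,1.2,-12.2])
calls([(30+4*i,16.2-0.8*i,34.6-1.6*i) for i in range(1,16)],b,1.0)
E
```

```text
[ 0.9 -0.7 -2.2] [ 1.7 -0.8  0.1]
[ 0.9 -1.6 -4.5] [ 3.3 -0.8  0.1]
[ 0.9 -2.8 -6.8] [ 4.9 -0.8  0.2]
[ 1.  -4.2 -9.1] [ 6.5 -0.7  0.2]
[  1.   -5.9 -11.4] [ 8.1 -0.7  0.2]
[ -5.1   1.  104.3]
[ 0.  -2.2 -2. ] [ 1.6  0.  -0. ]
[ 0.  -4.6 -3.9] [ 3.2  0.  -0. ]
[ 0.  -7.3 -5.8] [4.8 0.  0. ]
[  0.  -10.1  -7.5] [ 6.4  0.  -0. ]
[  0.  -13.2  -9.1] [ 8.  0. -0.]
[-21.    1.  106.5]
[-0.  -3.4 -1. ] [ 1.6 -0.   0. ]
[-0.  -7.  -1.8] [3.2 0.  0. ]
[ -0.  -10.7  -2.3] [4.8 0.  0. ]
[ -0.  -14.5  -2.7] [ 6.4  0.  -0. ]
[ -0.  -18.4  -2.8] [8. 0. 0.]
[-39.4   1.  103.3]
```

Emit:
{"name": "carry_out", "arguments": {
  "increments": [
    [[0.9,-0.7,-2.2],[1.7,-0.7,0.1]],
    [[0.9,-1.6,-4.5],[3.3,-0.7,0.1]],
    [[1,-2.8,-6.8],[4.9,-0.7,0.2]],
    [[1,-4.2,-9.1],[6.5,-0.7,0.2]],
    [[1,-5.9,-11.4],[8.1,-0.7,0.2]]
  ]
}}

```text
time_s: 18.05
tcp_pos: [545.6, -207.1, 105.1]
tool_rot: [[0.279, 0.858, 0.431], [0.96, -0.249, -0.126], [-0.0, 0.449, -0.894]]
wrist_force: [11.2, 9.1, -7.2]
finger_gap: 28.9
```

```bash
python3 -c "
from arc import *
rep();lid('wrist')"
```

```text
18.1 tcp [ -3.6  -0.  105.6] F [ 2.8 11.2 -3.8] gap 29.136542782422023 tilt 26.616407415251608 bar [ -8.  -0. 117.] phi,lam [49.6 13.4] J [-30.4   8.7 -40.7  14.6   6.3 -12.8] rotcase [-26.6  -0.    0.1]
wrist 22801 lid (np.int64(15890), np.float64(12.0))
```

Emit:
{"name": "carry_out", "arguments": {
  "increments": [
    [[0.4,-2.2,-2.0],[1.6,0,0]],
    [[0.8,-4.6,-3.9],[3.2,0,0]],
    [[1.2,-7.3,-5.8],[4.8,0,0]],
    [[1.6,-10.1,-7.5],[6.4,0,0]],
    [[2,-13.2,-9.1],[8,0,0]]
  ]
}}

```text
time_s: 18.65
tcp_pos: [533.6, -203.5, 109.6]
tool_rot: [[0.281, 0.907, 0.312], [0.96, -0.265, -0.095], [-0.004, 0.326, -0.945]]
wrist_force: [11.2, 5.0, -4.3]
finger_gap: 28.8
```

```bash
python3 -c "
from arc import *
rep();lid('wrist')
calls([(70+4*i,9-1*i,18.6-1.6*i) for i in range(1,6)],np.array([0,1.2,-12.2]),1)"
```

```text
18.7 tcp [-16.5   0.2 109.7] F [ 5.4  8.5 -0.9] gap 29.08682334687861 tilt 18.945433112036795 bar [-19.3   0.2 121.6] phi,lam [67.8 10.9] J [-29.5  11.  -32.9  27.5   4.  -12.5] rotcase [-18.9  -0.2   0.2]
wrist 18611 lid (np.int64(13910), np.float64(11.5))
[ 0.8 -7.6 -0.2] [ 2.   0.3 -0.2]
[  0.8 -11.5  -0.9] [ 3.6  0.3 -0.2]
[  0.7 -15.6  -1.2] [ 5.2  0.3 -0.2]
[  0.7 -19.7  -1.4] [ 6.8  0.3 -0.2]
[  0.7 -24.   -1.3] [ 8.4  0.3 -0.2]
[-39.6   1.  103. ]
```

Emit:
{"name": "carry_out", "arguments": {
  "increments": [
    [[0.5,-5,-0.2],[1.7,0,0]],
    [[1,-10,-0.7],[3.4,0,0]],
    [[1.5,-15,-1.2],[5.2,0,0]],
    [[2,-20,-1.4],[6.8,0,0]],
    [[2,-24,-1.3],[8.4,0,0]]
  ]
}}

```text
time_s: 19.25
tcp_pos: [511.6, -196.9, 103.0]
tool_rot: [[0.283, 0.943, 0.175], [0.959, -0.277, -0.06], [-0.008, 0.185, -0.983]]
wrist_force: [7.8, 0.5, -2.5]
finger_gap: 28.8
```

```bash
python3 - <<'E'
from arc import *
s,f=rep();lid('wrist');lid('scene')
g=grab_frame("scene")
save("w7",np.vstack([cv2.resize(f["image"][150:400,100:540],(520,296)),cv2.resize(g["image"][150:290,210:400],(520,300),interpolation=cv2.INTER_CUBIC)]))
E
```

```text
19.3 tcp [-39.6   0.4 102.8] F [ 4.1  3.1 -0.5] gap 28.99711845172228 tilt 10.547754812586746 bar [-40.6   0.5 115. ] phi,lam [89.7  3.9] J [-28.7  14.6 -26.6  38.5   1.8 -12.1] rotcase [-10.5  -0.4   0.3]
wrist 12621 lid (np.int64(9309), np.float64(4.5))
scene 2166 lid (np.int64(1021), np.float64(6.5))
```

View pics/w7.png

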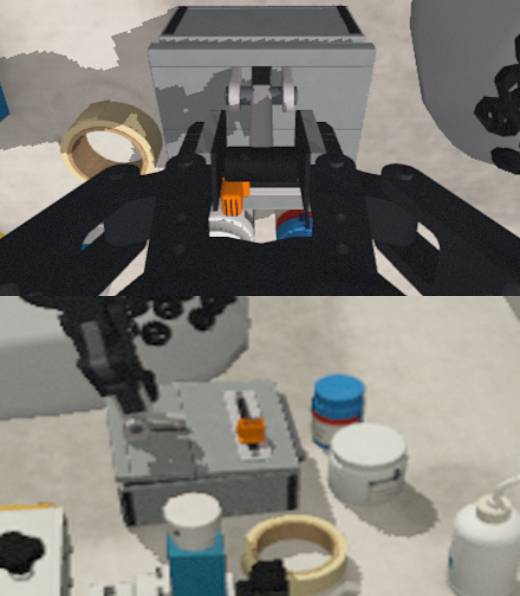

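The lower half is ambiguous about the lever: it could be a shadow at (160,425). I'll check from depth.

```bash
python3 - <<'E'
from arc import *
for n in ("scene","top","wrist"):
    f=grab_frame(n);c=w2case(pts(f).reshape(-1,3)).reshape(400,640,3)
    for x0 in range(-60,15,8):
        m=(abs(c[...,1])<5)&(c[...,0]>=x0)&(c[...,0]<x0+8)&(c[...,2]>40)&(c[...,2]<130)
        q=c[m][:,2];print(n,x0,len(q),np.percentile(q,[5,50,95]) if len(q) else '')
E
```

```text
scene -60 17 [69.1 70.1 71.4]
scene -52 3 [70.5 71.2 83.4]
scene -44 9 [83.4 87.  89.4]
scene -36 29 [ 68.1  85.8 124.6]
scene -28 25 [ 69.9  82.4 123.3]
scene -20 26 [66.3 78.4 82.1]
scene -12 22 [64.6 67.4 78.9]
scene -4 18 [64.5 65.5 67.3]
scene 4 15 [63.4 65.2 66.6]
scene 12 16 [63.3 64.5 66.6]
top -60 0 
top -52 0 
top -44 0 
top -36 0 
top -28 4 [79.3 80.5 81.6]
top -20 16 [63.4 76.7 78.6]
top -12 16 [62.  64.7 75.4]
top -4 16 [61.9 63.5 66.3]
top 4 18 [59.  62.  64.4]
top 12 18 [59.6 62.2 63.9]
wrist -60 398 [42.1 66.5 68.1]
wrist -52 291 [66.4 83.  88.7]
wrist -44 1037 [ 89.6 104.8 119. ]
wrist -36 317 [119.4 121.  122. ]
wrist -28 22 [119.4 119.9 120.6]
wrist -20 0 
wrist -12 0 
wrist -4 0 
wrist 4 0 
wrist 12 0
```

The wrist depth shows the lever as an upright column at x −44, with the bar top at z 121. Now I'll raise the lid.

```bash
python3 - <<'E'
from arc import *
b=np.array([0,1.2,-12.2])
calls([(90.5,4+2.06*i,10.5-1.2*i) for i in range(1,21)],b,1.0)
E
```

```text
[ 0.6  2.5 -3.5] [ 1.4  0.5 -0.3]
[ 0.6  5.4 -6.5] [ 2.6  0.5 -0.3]
[ 0.5  8.4 -9.4] [ 3.8  0.5 -0.3]
[  0.5  11.5 -12.2] [ 5.   0.5 -0.3]
[  0.5  14.7 -14.8] [ 6.2  0.5 -0.3]
[-28.   1. 120.]
[ 0.   3.  -2.9] [1.2 0.  0. ]
[ 0.   6.1 -5.7] [ 2.4  0.  -0. ]
[-0.   9.3 -8.3] [ 3.6  0.  -0. ]
[  0.   12.6 -10.8] [4.8 0.  0. ]
[  0.   15.9 -13.2] [6. 0. 0.]
[-13.1   1.  134.4]
[-0.   3.2 -2.6] [ 1.2  0.  -0. ]
[-0.   6.5 -5.1] [ 2.4 -0.  -0. ]
[-0.   9.9 -7.5] [3.6 0.  0. ]
[-0.  13.3 -9.8] [ 4.8  0.  -0. ]
[  0.   16.9 -11.9] [ 6.  0. -0.]
[  4.    1.  145.9]
[-0.   3.4 -2.4] [ 1.2 -0.   0. ]
[-0.   6.8 -4.6] [ 2.4 -0.   0. ]
[-0.  10.4 -6.7] [3.6 0.  0. ]
[-0.  14.  -8.7] [ 4.8 -0.   0. ]
[ -0.   17.7 -10.5] [6. 0. 0.]
[ 22.9   1.  154. ]
```

Emit:
{"name": "carry_out", "arguments": {
  "increments": [
    [[0.4,2.5,-3.5],[1.4,0,0]],
    [[0.6,5.4,-6.5],[2.6,0,0]],
    [[0.6,8.4,-9.4],[3.8,0,0]],
    [[0.6,11.5,-12.2],[5,0,0]],
    [[0.6,14.7,-14.8],[6.2,0,0]]
  ]
}}

```text
time_s: 20.1
tcp_pos: [518.4, -198.7, 117.2]
tool_rot: [[0.284, 0.957, 0.063], [0.959, -0.283, -0.028], [-0.009, 0.068, -0.998]]
wrist_force: [-0.0, -0.6, -6.1]
finger_gap: 28.8
```

Emit:
{"name": "carry_out", "arguments": {
  "increments": [
    [[0,3,-2.9],[1.2,0,0]],
    [[0,6.1,-5.7],[2.4,0,0]],
    [[0,9.3,-8.3],[3.6,0,0]],
    [[0,12.6,-10.8],[4.8,0,0]],
    [[0,15.9,-13.2],[6,0,0]]
  ]
}}

```text
time_s: 20.6
tcp_pos: [530.9, -202.3, 131.0]
tool_rot: [[0.284, 0.958, -0.041], [0.959, -0.284, 0.003], [-0.009, -0.04, -0.999]]
wrist_force: [-5.3, 1.1, -2.1]
finger_gap: 28.8
```

```bash
python3 - <<'E'
from arc import *
rep();lid('scene');lid('wrist')
E
```

```text
20.65 tcp [-18.1   0.6 131.4] F [-4.  -0.5 -0.1] gap 29.25430285901646 tilt -2.288447151791075 bar [-16.4   0.7 143.5] phi,lam [91.5 22. ] J [-26.7  25.5  -4.5  62.1  -0.9 -10.2] rotcase [ 2.3 -0.5  0.4]
scene 2013 lid (np.int64(939), np.float64(25.0))
wrist 13888 lid (np.int64(10413), np.float64(23.0))
```

Emit:
{"name": "carry_out", "arguments": {
  "increments": [
    [[0,3.2,-2.6],[1.2,0,0]],
    [[0,6.5,-5.1],[2.4,0,0]],
    [[0,9.9,-7.5],[3.6,0,0]],
    [[0,13.3,-9.8],[4.8,0,0]],
    [[0,16.9,-11.9],[6,0,0]]
  ]
}}

```text
time_s: 21.25
tcp_pos: [547.0, -206.8, 142.3]
tool_rot: [[0.284, 0.948, -0.141], [0.959, -0.282, 0.033], [-0.009, -0.145, -0.989]]
wrist_force: [-7.9, -1.0, 0.6]
finger_gap: 28.9
```

Emit:
{"name": "carry_out", "arguments": {
  "increments": [
    [[0,3.4,-2.4],[1.2,0,0]],
    [[0,6.8,-4.6],[2.4,0,0]],
    [[0,10.4,-6.7],[3.6,0,0]],
    [[0,14,-8.7],[4.8,0,0]],
    [[0,17.7,-10.5],[6,0,0]]
  ]
}}

```text
time_s: 21.75
tcp_pos: [565.7, -212.2, 150.8]
tool_rot: [[0.284, 0.929, -0.239], [0.959, -0.277, 0.062], [-0.008, -0.246, -0.969]]
wrist_force: [-7.0, 0.2, 3.2]
finger_gap: 28.7
```

```bash
python3 - <<'E'
from arc import *
rep();rep();lid('scene');lid('wrist');lid('top')
calls([(90.5,45,-13.5)]*5,np.array([0,1.2,-12.2]),0.7)
E
```

```text
21.8 tcp [ 18.    0.7 150.5] F [-4.9 -2.6  4.7] gap 28.766268065504207 tilt -14.26352855535758 bar [ 22.1   0.8 162. ] phi,lam [86.9 42. ] J [-25.2  40.8  22.5  85.7  -2.6  -8.4] rotcase [14.3 -0.4  0.4]
21.85 tcp [ 18.1   0.7 150.4] F [-5.9 -1.9  3.1] gap 28.720619279434466 tilt -14.174655862642213 bar [ 22.3   0.8 161.9] phi,lam [86.6 42. ] J [-25.2  40.7  22.3  85.6  -2.6  -8.4] rotcase [14.2 -0.4  0.4]
scene 1551 lid (np.int64(789), np.float64(44.5))
wrist 14654 lid (np.int64(11405), np.float64(43.0))
top 620 lid (np.int64(463), np.float64(43.0))
[ 0.   3.4 -4.5] [-0.6  0.4 -0.5]
[ 0.   3.4 -4.5] [-0.6  0.4 -0.5]
[ 0.   3.4 -4.5] [-0.6  0.4 -0.5]
[ 0.   3.4 -4.5] [-0.6  0.4 -0.5]
[ 0.   3.4 -4.5] [-0.6  0.4 -0.5]
[ 22.5   0.7 153.9]
```

Emit:
{"name": "carry_out", "arguments": {
  "increments": [
    [[0,0.5,-1],[0,0,0]],
    [[0,1,-2],[0,0,0]],
    [[0,2,-3.5],[0,0,0]],
    [[0,2.4,-3.5],[0,0,0]],
    [[0,2.4,-3.5],[0,0,0]]
  ]
}}

```text
time_s: 22.5
tcp_pos: [569.6, -213.4, 153.0]
tool_rot: [[0.283, 0.929, -0.236], [0.959, -0.277, 0.062], [-0.008, -0.244, -0.97]]
wrist_force: [-4.6, -0.5, 0.2]
finger_gap: 29.4
```

```bash
python3 - <<'E'
from arc import *
rep();lid('scene');lid('wrist');lid('top')
E
```

```text
22.55 tcp [ 21.    0.7 153. ] F [-4.7 -2.5 -0.8] gap 29.067077674016936 tilt -14.116215387746943 bar [ 25.2   0.7 164.5] phi,lam [89.5 44.1] J [-25.2  41.   23.3  86.2  -2.6  -8.4] rotcase [14.1 -0.4  0.4]
scene 1499 lid (np.int64(759), np.float64(46.5))
wrist 14242 lid (np.int64(11113), np.float64(45.0))
top 625 lid (np.int64(464), np.float64(45.0))
```

Lid at 45° and lever at about 90°. Now I'll release and withdraw along the fingers.

Emit:
{"name": "carry_out", "arguments": {
  "increments": [
    [[0,0,0],[0,0,0]],
    [[0,0,0],[0,0,0]],
    [[0,0,0],[0,0,0]],
    [[0,0,0],[0,0,0]],
    [[0,0,0],[0,0,0]]
  ],
  "hand": 110
}}

```text
time_s: 23.2
tcp_pos: [570.8, -212.2, 152.5]
tool_rot: [[0.283, 0.93, -0.235], [0.959, -0.276, 0.064], [-0.005, -0.243, -0.97]]
wrist_force: [0.3, 0.2, 0.5]
finger_gap: 48.5
```

Emit:
{"name": "carry_out", "arguments": {
  "increments": [
    [[0,0,-6],[0,0,0]],
    [[0,0,-16],[0,0,0]],
    [[0,0,-30],[0,0,0]],
    [[0,0,-50],[0,0,0]],
    [[0,0,-70],[0,0,0]]
  ]
}}

```text
time_s: 23.7
tcp_pos: [587.1, -216.6, 221.2]
tool_rot: [[0.283, 0.93, -0.236], [0.959, -0.276, 0.064], [-0.005, -0.244, -0.97]]
wrist_force: [0.5, -0.2, -0.2]
finger_gap: 48.8
```

Emit:
{"name": "carry_out", "arguments": {
  "increments": [
    [[0,-10,-15],[0,0,0]],
    [[0,-20,-25],[0,0,0]],
    [[0,-20,-30],[0,0,0]],
    [[0,-20,-30],[0,0,0]],
    [[0,-20,-30],[0,0,0]]
  ]
}}

```text
time_s: 24.2
tcp_pos: [575.4, -213.0, 253.5]
tool_rot: [[0.283, 0.929, -0.236], [0.959, -0.276, 0.065], [-0.005, -0.245, -0.969]]
wrist_force: [-0.1, -0.4, -0.5]
finger_gap: 48.3
```

```bash
python3 - <<'E'
from arc import *
rep();lid('scene');lid('wrist');c,h=lid('top')
g=grab_frame("scene");f=grab_frame("wrist")
for n_,(r0,r1,c0,c1),zr in [("blue",(175,205,295,320),(60,75)),("white",(180,215,322,355),(48,62)),("tape",(215,258,342,382),(18,32))]:
    q=case2w(c[r0:r1,c0:c1].reshape(-1,3));q=q[(q[:,2]>zr[0])&(q[:,2]<zr[1])]
    if len(q): print(n_,len(q),q.min(0),q.max(0))
save("w8",np.vstack([cv2.resize(f["image"],(480,300)),cv2.resize(g["image"][150:290,210:400],(480,290),interpolation=cv2.INTER_CUBIC)]))
E
```

```text
24.25 tcp [ 26.4   2.7 253.3] F [-0.   0.  -0.1] gap 48.41981010888506 tilt -14.218001632427411 bar [ 30.5   2.7 264.8] phi,lam [168.6  70.5] J [-25.   42.2  40.3 102.1  -2.4  -8.2] rotcase [14.2 -0.2  0.4]
scene 1505 lid (np.int64(754), np.float64(46.5))
wrist 7298 lid (np.int64(5697), np.float64(45.0))
top 966 lid (np.int64(648), np.float64(45.0))
white 87 [ 624.4 -297.    52.1] [ 671.9 -266.6   60.2]
tape 343 [ 528.5 -363.5   18.2] [ 597.2 -297.    28.7]arc.py:19: RuntimeWarning: The iteration is not making good progress, as measured by the 
 improvement from the last ten iterations.
  pl=fsolve(lambda v:(bar(*v)-B)[[0,2]],[50,8])
```

View pics/w8.png

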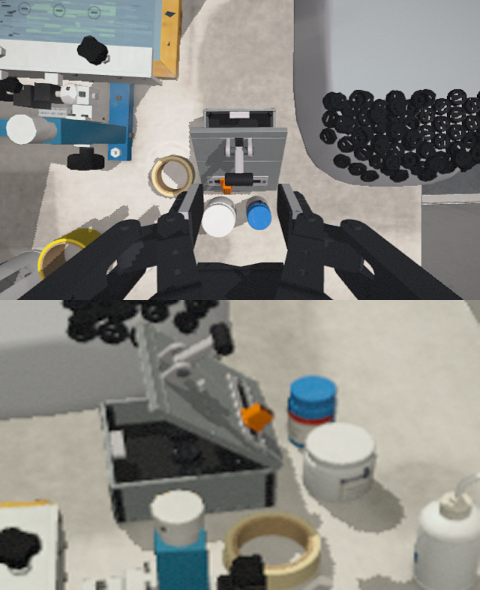

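The lid stands open by itself at about 45°, with the lever square to it at (195,355) and the pots and tape in place. The robot is clear.

```bash
python3 -c "
from cell import *
print(sign_off())"
```

```text
the job is handed in; nothing more can be done
None
```

The case is open and handed in at about 24 s. The lid stands by itself at about 45° and the robot is well clear, with no force at the wrist.

- **Tab:** I pushed it in small steps until I felt the stop, about 6 mm from where it started. The force rose from the 2.5 N drag to about 5.7 N, well under the 12 N limit. I then backed off.
- **Latch:** I pinched the bar by its ends and swung the lever upright. At first I felt about 11 N of resistance, which went to nearly zero when I tilted the tool. It was friction from the grip and not the lock.
- **Lid:** After release, the wrist and top views gave 45° and the scene view gave 46.5°. The lever was at about 90° to the lid just before release and looks the same in the last picture.
- **Pots and tape:** The tape and the visible part of the white pot measure as they did at the start. The top-view check found no points for the blue pot, but the pictures show it still in place.

**What went wrong:**
- **Early lid lift:** Joint 3 reached its range limit partway through the swing. The tool left its path and lifted the lid about 12° before the lever was upright. I took the lever on to upright while lowering the lid to about 4°, then raised the lid properly.
- **Sideways force on the bar:** During the same slip, the sideways force at the wrist briefly read about 25 N.

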